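Lock the glass-blowing mould with its keyed pin

TASK

Swing the open half of the blowing mould fully shut. Then turn the T-handled locking pin, which waits in the top lug, until its key matches the slot, and send it down through both lugs until its collar sits flush on the lug. Leave the mould shut and locked, and do not disturb the tumbler, the tin or the wooden block.

Things in the scene. Friction and masses are not known exactly. Their poses are not given: they have to be found in the camera images.
- seat (a point): Centre of the keyed hole on top of the upper lug, 122 mm above the table; fixed. x: level, along the mould's joint line towards its hinge; y: towards the fixed half; z up. Lug: bright steel, 50 (x) by 60 mm, 30 thick. Hole: 15 mm square plus a slot 32.4 by 9.4 mm along x; the pin passes only with its key along x, within about 0.08 rad.
- mould_top (a point): Centre of the fixed dark iron mould's top, 122 mm above the table, 85 mm from the seat along the seat's x; axes as seat. Each half is 116 mm (x) by 60 mm (y), with a cavity; the fixed half lies at +y. It stands on a base plate 220 by 160 mm, 12 mm thick.
- lower_lug (a point): Centre of the hole on top of the moving half's own lug, 86 mm above the table; the lug is 20 mm thick with a slightly wider hole of the same shape (16.5 mm square, slot 33.6 by 10.4). With the mould shut it lies 36 mm under the seat, 6 mm below the upper lug.
- tee (a point): Centre of the crossbar of the loose steel locking pin (about 0.24 kg). Crossbar 84 mm along this frame's x, 12 wide, 12 high; z up along the pin. It starts standing in the upper lug, this point 72 mm above the seat; once the key matches, the pin is free to drop; fully home this point is 16 mm above the seat. The same half a turn round.
- key_end (a point): Lower end of the pin's key, on its axis, 72 mm below the crossbar's centre; axes as tee. Under the crossbar: round collar 28 mm wide, 10 high; 14 mm shaft with a 56 mm long key, 30 mm across and 7 thick, parallel to the crossbar; then a plain round nose 32 mm long. At the start the nose is in the hole and the key rests crosswise on the lug.
- mould_half (a joint): Angle of the moving mould half about its upright hinge: 0 is shut, positive is open (up to 1.0 rad), counterclockwise from above; its lug end swings away from the fixed half. The half weighs 2 kg; steady hinge friction of about 0.35 N m; it stays where it is left.
- hinge (a point): Point on the moving half's upright hinge axis, 85 mm above the table, 155 mm from the seat along the seat's x. It stays put; its frame turns with the moving half: x along that half's joint face, from its lug end to the hinge; y from its outer face to its joint face.
- push_face (a point): Point on the flat outer side of the moving half, 85 mm above the table, at x = -75, y = -60 mm of the hinge frame; axes as hinge: pushing along its y shuts the mould. The face is 116 mm long and reaches 12 to 122 mm above the table; shallow ribs (4 mm) only below 65 mm.
- tumbler: Bystander: clear glass tumbler, 72 mm wide, 95 mm high; origin at its underside.
- wax_tin: Bystander: brass tin, 68 mm wide, 60 mm high; origin at its underside.
- wood_block: Bystander: dark round wooden shaping block, 84 mm wide, 60 mm high; origin at its underside.
Mind the look-alikes: they are no part of the job. What is shaped like the part that bears tee but red or yellow is not meant.

How it is judged:
By the outcome, as a careful person would: the job done as asked, in the order asked, and still so for the second after the job is handed in, with the robot touching nothing.
It also fails if it takes over 58 s, if anything falls off the work surface, if the arm or the gripper's body presses on something with over 40 N, if the wrist force passes 120 N, or if a joint passes its speed limit or range.

ROBOT

A 6-joint arm with a two-finger parallel gripper is mounted at the origin on the work surface. World frame = base frame: x ahead of the robot, y to its left, z up, the work surface at z = 0. Lengths are in m, angles in degrees, forces in N, time in s.
With the tool pointing down it reaches from about 0.3 to 0.75 m from the base axis. Payload 8.5 kg.
Tool frame: the origin (TCP) lies on the mounting face of the last link; the fingertips stand 166 mm ahead of it and the grasp point (between the pads) lies 147 mm ahead of it; z points along the fingers, y is the direction in which the jaws open and shut (so a half turn about z gives the same grasp; the last joint's range is limited). The gripper opens to 88 mm and grips with 3 to 60 N. Pads are 18 mm wide; open, the fingers measure 123 mm over their backs; the gripper's body (75 mm by 187 mm) begins 45 mm behind the grasp point.
Start: joints at [62.779, 21.807, 74.336, -0, 83.858, -12.336], TCP at [0.141, 0.532, 0.405] pointing down, gripper open.
Joint ranges: [-178.18, 178.18], [-50.72, 133.34], [12.68, 142.11], [-81.47, 261.47], [9.98, 163.14], [-165.26, 165.26]. Speed limits (degrees/s): [136.94, 136.94, 180, 180, 180, 180].

INTERFACE

Orientations are given as a 3x3 rotation matrix whose columns are the frame's x, y, z axes.
In Python, from workcell import r gives the robot as it stands. Calls block until the motion is done:
- r.move_to(position, orientation): joint-space move of the TCP to a pose.
- r.move_l(position, rotation=None, rate=0.15, until_force=None): straight line of the TCP; rotation=None keeps the orientation; rate is the mean speed in m/s. With until_force (N) it stops when the force on the tool has changed by that much, and returns True; else False.
- r.set_joints(angles): joint-space move.
- r.open() and r.gripper_close(effort=None): open the fingers fully, or close them until they stop; effort is the grip in N (None keeps the last).
- r.sleep(seconds).
- r.solve_ik(position, orientation): joint angles nearest the present ones, or None.
- r.get_state(): the state.
- r.get_image(name): name is "side" or "top" or "wrist"; returns a dict with "frame" (384x512x3 uint8, red, green, blue), "range_z" (384x512 float32, m along the optical axis (not along the pixel's ray), 0 where there is no reading), "vfov" (degrees; the focal length in pixels is half the picture's height over the tangent of half this angle, whatever the lens; pixels are square), "cx", "cy" (the principal point, pixels), "R" (3x3) and "t" (3): a world point X has camera coordinates R X + t. Camera axes: x right, y down, z forward; pixel columns grow to the right and rows downward; lengths in m; the calibration is good to about 2 mm. A picture is of the moment at which its call begins.
A pose or a line that the arm cannot do raises r.PlanningError and nothing moves.
- r.finish_job(): hands the job in, once; it reports no verdict.
The state is a dict: "time_s": time; "joints": joint angles; "dq": joint speeds; "effort": joint torques, N m; "ee_pos": TCP position; "eef_rot": TCP orientation; "wrist_force": force on the tool from outside, world axes, zero at the start; "wrist_torque": the same for the moment, N m; "finger_gap": opening from 0.0 (shut) to 1.0 (fully open).
Only numpy, scipy, OpenCV 4.12 (cv2) and the standard library are available. Lean on these libraries where they do the work, as an engineer would, in place of code of your own. Each camera call takes 0.05 s, during which the arm holds its last target. There are 200 camera calls.

## Working session

There is one attempt and no reset: what is moved stays moved. The work goes in short steps, each a Python script; the robot and the scene stay as the last script left them, time stands still between calls to the robot, and variables do not carry over. Pictures are saved under pics/ and viewed, about 8 in all and at most 12, crops included, and the job is handed in when it is done.

```bash
mkdir -p pics; ls; cat > h.py <<'E'
import numpy as np, cv2
from workcell import r
def snap(cam,tag):
    im=r.get_image(cam); np.savez(f'pics/{tag}.npz',**im)
    cv2.imwrite(f'pics/{tag}.png',im['frame'][:,:,::-1]); return im
def world(im,u,v,z=None):
    f=192/np.tan(np.radians(im['vfov']/2)); R,t=im['R'],im['t']
    ray=np.array([(u-im['cx'])/f,(v-im['cy'])/f,1.])
    if z is None: return R.T@(ray*im['range_z'][int(v),int(u)]-t)
    c=-R.T@t; d=R.T@ray; return c+d*(z-c[2])/d[2]
def cloud(im):
    f=192/np.tan(np.radians(im['vfov']/2)); R,t=im['R'],im['t']
    v,u=np.mgrid[:384,:512]; Z=im['range_z']
    return (np.stack([(u-im['cx'])/f*Z,(v-im['cy'])/f*Z,Z],-1)-t)@R
E
python3 - <<'E'
from h import *
a=snap('top','top0');b=snap('side','side0')
cv2.imwrite('pics/both0.png',cv2.resize(np.vstack([a['frame'],b['frame']])[:,:,::-1],None,fx=.78,fy=.78))
for i in (a,b): print(i['vfov'],i['cx'],i['cy'],i['R'].round(3).tolist(),i['t'])
print(r.get_state())
E
```

```text
pics
56.53353227102784 257.55985366375074 194.79696370703832 [[-0.011, -1.0, 0.018], [-0.997, 0.01, -0.073], [0.073, -0.019, -0.997]] [-0.08803136  0.565016    1.26964088]
45.51916793148777 256.52838276051494 192.67860305292479 [[-0.946, -0.324, 0.015], [-0.244, 0.682, -0.69], [0.213, -0.656, -0.724]] [0.48598338 0.27337484 1.17312553]
{'time_s': 0.1, 'joints': array([ 6.27789397e+01,  2.18367553e+01,  7.43786060e+01, -2.05623864e-03,
        8.38585027e+01, -1.23347705e+01]), 'dq': array([ 0.09046364, -0.02549305, -0.19810465, -0.0235723 , -0.03859997,
       -0.00982115]), 'effort': array([ 3.09285788e-03, -4.38659191e+01, -2.24912328e+01,  7.13824108e-02,
        3.42720235e-02, -1.05721447e-04]), 'ee_pos': array([0.14127194, 0.53150336, 0.40421351]), 'eef_rot': array([[-9.66438506e-01,  2.56897457e-01, -5.57968843e-04],
       [ 2.56897951e-01,  9.66437836e-01, -1.16271567e-03],
       [ 2.40543502e-04, -1.26703425e-03, -9.99999168e-01]]), 'wrist_force': array([ 0.23165079, -1.29150356,  0.04397534]), 'wrist_torque': array([0.00986682, 0.04008563, 0.01443929]), 'finger_gap': 1.0008833794697483}
```

View pics/both0.png

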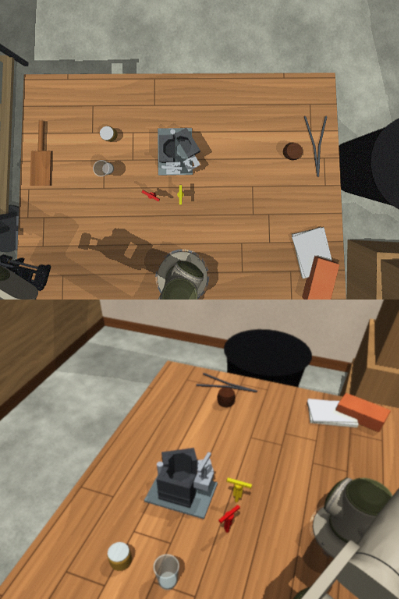

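The mould sits around top px (228,192) and the fixed half on one side. The lugs face the robot, with the red and yellow decoys in front. Next, enlarged crops.

```bash
python3 - <<'E'
from h import *
a=dict(np.load('pics/top0.npz'));b=dict(np.load('pics/side0.npz'))
A=cv2.resize(a['frame'][150:240,185:275],(540,540),interpolation=2)
B=cv2.resize(b['frame'][170:290,180:300],(540,540),interpolation=2)
cv2.imwrite('pics/crop0.png',cv2.resize(np.hstack([A,B])[:,:,::-1],(800,400)))
E
```

```text
(no output)
```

View pics/crop0.png

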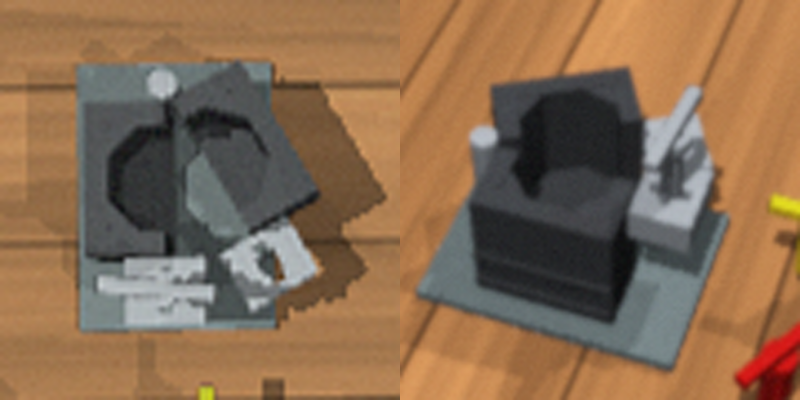

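Top crop: hinge pin at px≈(221,169), fixed half on the left (+y), moving half open towards -y with its lug at ≈(246,210). The tee's crossbar lies roughly along world y at ≈(220,215). Next: a close wrist view.

```bash
python3 - <<'E'
from h import *
a=dict(np.load('pics/top0.npz'))
P=lambda x,y,z:world(a,185+x*90/400,150+y*90/400,z).round(4)
print('hinge',P(162,83,.122),'seat',P(165,290,.122),'tee',P(155,288,.194))
print('tee ends',P(100,284,.194),P(212,293,.194))
print('plate',P(78,65,.012),P(270,65,.012),P(80,328,.012),P(275,328,.012))
s=P(165,290,.122)
R=np.array([[0,1,0],[1,0,0],[0,0,-1.]])
for R in (R,np.array([[0,-1,0],[-1,0,0],[0,0,-1.]]),np.diag([1,-1,-1.]),np.diag([-1,1,-1.])):
    q=r.solve_ik([s[0],s[1],.45],R);print(R[0].tolist(),None if q is None else q.round(0))
# wrist cam mount
w=r.get_image('wrist'); st=r.get_state(); c=-w['R'].T@w['t']
print('cam in tool',st['eef_rot'].T@(c-st['ee_pos']),(st['eef_rot'].T@w['R'].T).round(3).tolist(),w['vfov'])
E
```

```text
hinge [0.6455 0.0279 0.122 ] seat [0.4899 0.0263 0.122 ] tee [0.4901 0.0274 0.194 ]
tee ends [0.4933 0.0659 0.194 ] [ 0.4862 -0.0124  0.194 ]
plate [0.6773 0.1059 0.012 ] [ 0.676 -0.052  0.012] [0.4617 0.1042 0.012 ] [ 0.4599 -0.0542  0.012 ]
[0.0, 1.0, 0.0] [-11.  14.  78.  -0.  88. -11.]
[0.0, -1.0, 0.0] None
[1.0, 0.0, 0.0] [-11.  14.  78.  -0.  88.  79.]
[-1.0, 0.0, 0.0] [ -11.   14.   78.   -0.   88. -101.]
cam in tool [0.07003441 0.00108835 0.01922913] [[0.001, -0.961, -0.277], [1.0, 0.0, 0.001], [-0.001, -0.277, 0.961]] 68.36325487881956
```

```bash
python3 - <<'E'
from h import *
r.move_to([.54,0,.43],np.diag([-1,1,-1.])); A=snap('wrist','w1')
r.move_to([.52,.02,.43],np.array([[0,-1,0],[-1,0,0],[0,0,-1.]]) if r.solve_ik([.52,.02,.43],np.array([[0,-1,0],[-1,0,0],[0,0,-1.]])) is not None else np.array([[0,1,0],[1,0,0],[0,0,-1.]])); B=snap('wrist','w2')
cv2.imwrite('pics/w12.png',np.vstack([A['frame'],B['frame']])[:,:,::-1][:, :])
cv2.imwrite('pics/w12.png',cv2.resize(cv2.imread('pics/w12.png'),(400*1,600)) if 0 else cv2.resize(np.hstack([A['frame'],B['frame']])[:,:,::-1],(800,300)))
print(r.get_state()['time_s'],r.get_state()['eef_rot'].round(2).tolist())
E
```

```text
4.0417 [[-0.0, 1.0, 0.0], [1.0, 0.0, 0.0], [0.0, 0.0, -1.0]]
```

View pics/w1.png

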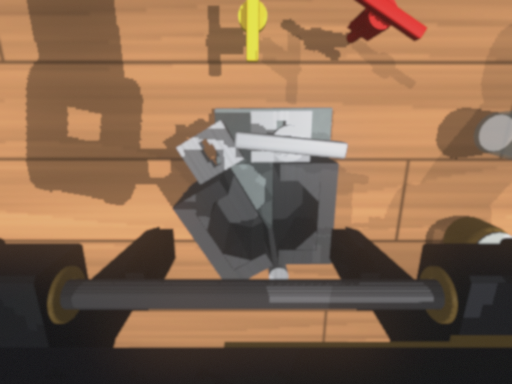

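View pics/w2.png

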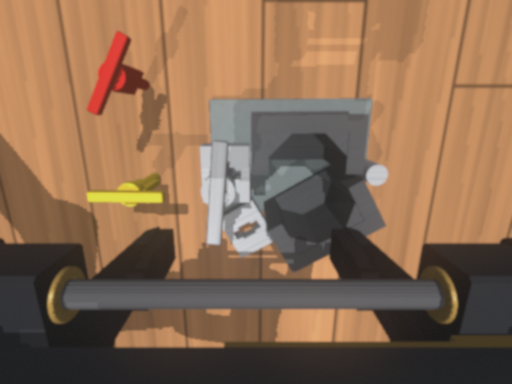

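w1: tee bar from (237,140) to (347,150), hinge pin at (278,274), lower lug at ≈(212,148). w2: tee bar from (218,142) to (214,243), hinge pin at (376,174), lower lug at ≈(247,228). Now the numbers, from depth clouds and from triangulating the two views.

```bash
python3 - <<'E'
from h import *
def tri(i1,p1,i2,p2):
    A=[];b=[]
    for im,p in((i1,p1),(i2,p2)):
        c=-im['R'].T@im['t']; d=world(im,*p,0.1)-c; d/=np.linalg.norm(d); M=np.eye(3)-np.outer(d,d); A.append(M);b.append(M@c)
    return np.linalg.lstsq(np.vstack(A),np.hstack(b),rcond=None)[0].round(4)
A=dict(np.load('pics/w1.npz'));B=dict(np.load('pics/w2.npz'))
print('tri hinge',tri(A,(278,273),B,(376,174)),'tee +',tri(A,(347,150),B,(218,142)),'tee -',tri(A,(237,140),B,(214,243)))
for n,im in(('w1',A),('w2',B),('top',dict(np.load('pics/top0.npz'))),('side',dict(np.load('pics/side0.npz')))):
    C=cloud(im);f=im['frame'].astype(int);box=(C[...,0]>.42)&(C[...,0]<.72)&(abs(C[...,1]-.02)<.14)&(im['range_z']>0)
    if n[0]=='w': box[235:]=False
    t=C[box&(C[...,2]>.19)&(C[...,2]<.215)]
    if len(t)>9:
        (cx,cy),(w,h),an=cv2.minAreaRect((t[:,:2]*1000).astype(np.float32)); _,_,v=np.linalg.svd(t[:,:2]-t[:,:2].mean(0),full_matrices=False)
        print(n,'tee',len(t),round(cx,1),round(cy,1),round(w,1),round(h,1),'dir',np.degrees(np.arctan2(v[0,1],v[0,0])).round(1),'z',np.median(t[:,2]).round(4))
    pl=C[box&(C[...,2]>.005)&(C[...,2]<.02)]
    if len(pl)>9: print(n,'plate',cv2.minAreaRect((pl[:,:2]*1000).astype(np.float32)),np.median(pl[:,2]).round(4))
    m=box&(abs(C[...,2]-.122)<.007)
    lug=C[m&(f.min(-1)>110)&(C[...,0]<.53)]; 
    if len(lug)>9: print(n,'lug',len(lug),cv2.minAreaRect((lug[:,:2]*1000).astype(np.float32)),np.median(lug[:,2]).round(4))
    l2=C[box&(abs(C[...,2]-.086)<.007)&(f.min(-1)>110)&(C[...,1]<.0)]
    if len(l2)>9: print(n,'lug2',len(l2),cv2.minAreaRect((l2[:,:2]*1000).astype(np.float32)),np.median(l2[:,2]).round(4))
    iron=C[m&(f.max(-1)<90)]; print(n,'iron extent',len(iron),iron.min(0).round(4) if len(iron) else '',iron.max(0).round(4) if len(iron) else '')
E
```

```text
tri hinge [0.6499 0.0315 0.1219] tee + [0.4967 0.0715 0.2019] tee - [ 0.4902 -0.0097  0.2003]
w1 tee 1935 494.4 30.1 83.8 23.4 dir -95.4 z 0.2008
w1 plate ((518.5020751953125, 11.7764892578125), (156.96954345703125, 192.92788696289062), 59.439456939697266) 0.0131
w1 lug 1474 ((493.98687744140625, 30.843883514404297), (49.65825271606445, 60.185340881347656), 1.2567096948623657) 0.123
w1 lug2 1902 ((515.3248291015625, -46.36933135986328), (49.93708038330078, 60.15034866333008), 30.323467254638672) 0.087
w1 iron extent 1099 [ 0.5203 -0.0833  0.1151] [0.6026 0.0889 0.1252]
w2 tee 1541 493.5 33.2 24.4 77.2 dir -95.5 z 0.2007
w2 plate ((574.1886596679688, 30.880687713623047), (219.66041564941406, 158.89222717285156), 0.556305468082428) 0.0131
w2 lug 1292 ((493.6917724609375, 30.00337028503418), (49.82561111450195, 59.666412353515625), 0.08248861134052277) 0.123
w2 lug2 931 ((512.4345703125, -41.7383918762207), (49.7919921875, 48.01759338378906), 30.201717376708984) 0.0868
w2 iron extent 534 [ 0.4979 -0.0399  0.115 ] [0.6453 0.0739 0.1288]
top tee 108 491.4 26.7 81.7 18.4 dir -95.7 z 0.199

[... 214 characters left out ...]
.41213989257812) 0.1212
top lug2 181 ((512.3908081054688, -49.71152877807617), (48.70886993408203, 59.71438980102539), 30.444429397583008) 0.0856
top iron extent 578 [ 0.5178 -0.0868  0.115 ] [0.6615 0.0868 0.1278]
side tee 171 492.4 30.0 21.8 84.6 dir 83.9 z 0.1999
side plate ((569.6197509765625, 21.03350067138672), (277.2771911621094, 299.46270751953125), 89.54790496826172) 0.0129
side lug 252 ((493.8825988769531, 28.511037826538086), (49.35016632080078, 60.849605560302734), 0.46330928802490234) 0.1227
side lug2 80 ((514.8446044921875, -50.02117156982422), (52.693115234375, 58.859046936035156), 23.46255111694336) 0.0867
side iron extent 1038 [ 0.4877 -0.0781  0.115 ] [0.6637 0.0926 0.1281]
```

Estimates agree: seat (0.494, 0.030), yaw ≈0.5°, hinge (0.649, 0.031), half open ≈30°, tee yaw ≈84.5°. Next I push the half shut, following its arc.

```bash
python3 - <<'E'
from h import *
H=np.array([.649,.031]); yaw=.5; d=.085
def pose(a,off):
    t=np.radians(a+yaw); c,s=np.cos(t),np.sin(t); Q=np.array([[c,-s],[s,c]])
    R=np.eye(3);R[:2,:2]=Q; R=R@np.diag([1,-1,-1.])
    return np.r_[H+Q@[-d,-.06-.0175-off],.251],R
r.gripper_close(20)
p,R=pose(30,.035); p2=p.copy();p2[2]=.36
r.move_to(p2,R); r.move_l(p,rate=.15)
print('touch',r.move_l(*pose(30,.004),rate=.08,until_force=15),r.get_state()['wrist_force'].round(1))
for a in (24,18,12,6,2):
    x=r.move_l(*pose(a,0),rate=.06,until_force=25); s=r.get_state(); print(a,x,s['wrist_force'].round(1),s['ee_pos'].round(4))
    if x: break
else:
    x=r.move_l(*pose(0,-.008),rate=.03,until_force=20); s=r.get_state(); print('end',x,s['wrist_force'].round(1),s['ee_pos'].round(4),pose(0,0)[0])
print(s['time_s'])
E
```

```text
touch False [ 0.1  0.3 -0. ]
24 False [ 0.4 -0.9  0.4] [ 0.6039 -0.0753  0.2511]
18 False [-0.3 -1.7  0.8] [ 0.5931 -0.0697  0.2511]
12 False [-0.9 -0.7 -0. ] [ 0.583 -0.063  0.251]
6 False [-0.7  0.  -0.7] [ 0.5736 -0.0555  0.251 ]
2 False [ 0.1  0.7 -0.8] [ 0.5677 -0.0501  0.251 ]
end True [-0.6 -4.3  2.7] [ 0.5656 -0.0463  0.2509] [ 0.56467954 -0.0472388   0.251     ]
9.625
```

```bash
python3 - <<'E'
from h import *
s=r.get_state();p=s['ee_pos'];
x=r.move_l(p+[0,.008,0],rate=.03,until_force=30); s=r.get_state(); print(x,s['wrist_force'].round(1),s['ee_pos'].round(4))
r.move_l(s['ee_pos']+[0,-.04,0]); s=r.get_state(); print(s['wrist_force'].round(1))
r.move_l(s['ee_pos']*[1,1,0]+[0,0,.43]); r.open()
r.move_to([.52,.02,.43],np.array([[0,1,0],[1,0,0],[0,0,-1.]]))
B=snap('wrist','w3');S=snap('side','s3')
for n,im in(('w',B),('s',S)):
    C=cloud(im);f=im['frame'].astype(int)
    m=(abs(C[...,2]-.122)<.007)&(f.max(-1)<90)&(C[...,0]>.52)&(C[...,0]<.64)&(abs(C[...,1]-.03)<.15)
    if n=='w': m[235:]=False
    q=C[m]; print(n,q.min(0),q.max(0))
    for lo in (.53,.56,.59,.62):
        k=q[(q[:,0]>lo)&(q[:,0]<lo+.02)]
        if len(k): print(lo,k[:,1].min().round(4),k[:,1].max().round(4))
    t=C[(C[...,2]>.19)&(C[...,2]<.215)&(abs(C[...,0]-.494)<.06)&(abs(C[...,1]-.03)<.06)]
    _,_,v=np.linalg.svd(t[:,:2]-t[:,:2].mean(0),full_matrices=False)
    print('tee',(t.min(0)+t.max(0))/2,np.degrees(np.arctan2(v[0,1],v[0,0])).round(1))
cv2.imwrite('pics/c3.png',np.hstack([B['frame'],cv2.resize(S['frame'][170:290,180:300],(384,384))])[:,:800,::-1])
print(r.get_state()['time_s'])
E
```

```text
True [-1.5 -5.3  2.3] [ 0.5658 -0.0453  0.2511]
[-0.3 -0.2  0.6]
w [ 0.53814341 -0.02867284  0.11500643] [0.63973731 0.07340722 0.12466192]
0.53 0.0012 0.0604
0.56 -0.0122 0.0734
0.59 -0.0118 0.0734
0.62 -0.0287 0.0364
tee [0.49215214 0.02991798 0.19648626] -95.4
s [ 0.52029732 -0.02987542  0.11506988] [0.63616566 0.09204832 0.12842761]
0.53 -0.0299 0.0907
0.56 -0.0289 0.0897
0.59 -0.0253 0.0913
0.62 -0.0281 0.0917
tee [0.49276697 0.02925323 0.19747685] 84.6
14.2833
```

View pics/c3.png

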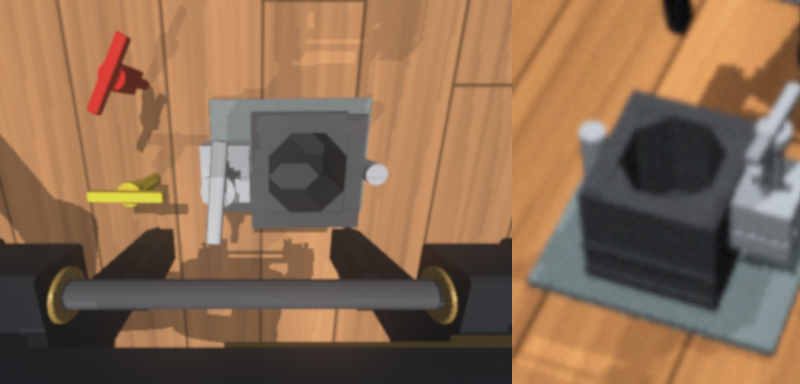

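The mould is shut: the top spans y −0.030 to 0.092, about 120 mm, and the square block shows no gap. The tee hasn't moved. I'll grip the crossbar at its centre, fingertips just above the collar, and turn it.

```bash
cat >> h.py <<'E'
S=np.array([.4938,.0302])
def TR(bar):  # tool orientation with jaws across a bar at this yaw
    t=np.radians(bar-90);c,s=np.cos(t),np.sin(t)
    return np.array([[c,-s,0],[s,c,0],[0,0,1]])@np.array([[0,1,0],[1,0,0],[0,0,-1.]])
def st(l):
    s=r.get_state(); print(l,'F',s['wrist_force'].round(1),'T',s['wrist_torque'].round(2),'p',s['ee_pos'].round(4),'gap',round(s['finger_gap'],3),'t',round(s['time_s'],1)); return s
E
python3 - <<'E'
from h import *
r.move_to(np.r_[S,.43],TR(84.5)); 
print('hit',r.move_l(np.r_[S,.356],rate=.08,until_force=8)); st('down')
r.gripper_close(25); st('grip')
for a in (64,43,22,0.5):
    r.move_l(np.r_[S,.356],TR(a),rate=.1); st(a)
snap('side','s4'); im=snap('wrist','w4')
C=cloud(dict(np.load('pics/s4.npz')));f=None
E
```

```text
hit False
down F [-0.7 -0.1 -0.1] T [-0.06  0.09 -0.04] p [0.4939 0.0302 0.3564] gap 0.997 t 15.6
grip F [-1.1 -0.1  0.3] T [-0.02  0.25  0.03] p [0.4937 0.0302 0.356 ] gap 0.131 t 16.7
64 F [-0.6  0.7 -1. ] T [-0.14  0.11 -0.04] p [0.4938 0.0302 0.356 ] gap 0.134 t 17.2
43 F [-3.  -2.7  3.7] T [-0.45  0.81  0.04] p [0.4936 0.0301 0.3561] gap 0.132 t 17.8
22 F [-2.6 -1.   3.7] T [-0.43  0.71  0.06] p [0.4938 0.0301 0.3561] gap 0.132 t 18.3
0.5 F [-0.9 -2.6 -2.7] T [-0.59  0.38  0.  ] p [0.4939 0.0301 0.3557] gap 0.132 t 18.8
```

```bash
python3 - <<'E'
from h import *
x=r.move_l(np.r_[S,.301],TR(.5),rate=.04,until_force=15); st(x)
snap('side','s5')
E
```

```text
False F [ 0.7 -6.2 -1.6] T [-1.11  0.11  0.04] p [0.4939 0.03   0.3006] gap 0.131 t 20.4
```

```bash
python3 - <<'E'
from h import *
x=r.move_l(np.r_[S,.297],TR(.5),rate=.02,until_force=15); st(x)
r.open(); st('open')
r.move_l(np.r_[S,.42],rate=.15)
r.move_to([.50,-.02,.40],TR(90)); A=snap('wrist','w6');B=snap('side','s6')
for n,im in(('w',A),('s',B)):
    C=cloud(im);k=(abs(C[...,0]-S[0])<.05)&(abs(C[...,1]-S[1])<.012)&(C[...,2]>.13)&(C[...,2]<.25)
    if n=='w': k[235:]=False
    t=C[k]; print(n,len(t),t.min(0),t.max(0),np.percentile(t[:,2],[50,90]))
    top=t[t[:,2]>.138]; _,_,v=np.linalg.svd(top[:,:2]-top[:,:2].mean(0),full_matrices=False); print(np.degrees(np.arctan2(v[0,1],v[0,0])))
st('')
cv2.imwrite('pics/c6.png',np.hstack([A['frame'],cv2.resize(B['frame'][170:290,180:300],(384,384))])[:,:800,::-1])
E
```

```text
True F [-1.  -0.3  4.8] T [-0.14  0.3   0.08] p [0.4939 0.03   0.2997] gap 0.136 t 20.7
open F [ 0.5  0.7 -0.2] T [ 0.    0.15 -0.02] p [0.4939 0.0296 0.2995] gap 1.001 t 21.9
w 1845 [0.45231823 0.01821652 0.13088656] [0.53655906 0.04209929 0.14701778] [0.14456196 0.14565731]
-179.2267964212357
s 220 [0.45279022 0.02235848 0.13023806] [0.53641605 0.04146395 0.1491021 ] [0.14266384 0.14607988]
-178.64962699283186
 F [-0.3 -0.4  0.7] T [-0.09  0.03  0.  ] p [ 0.5    -0.0199  0.3999] gap 1.001 t 24.4
```

View pics/c6.png

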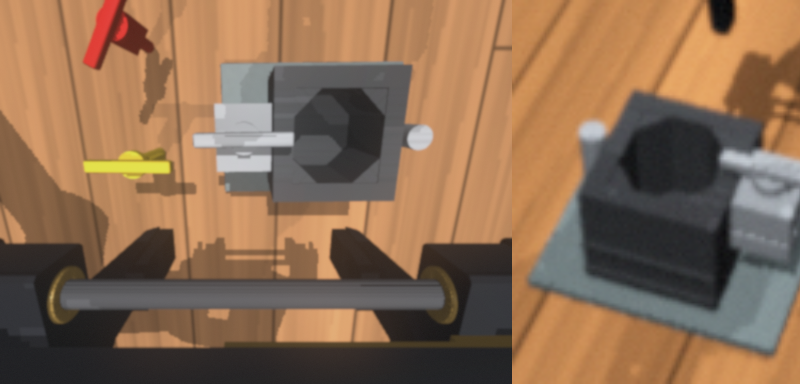

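The picture shows the bar along the joint line, low on the lug, with the mould shut. The measured height fits home to about 1 mm. A light press from above with closed fingers will confirm it.

```bash
python3 - <<'E'
from h import *
r.gripper_close(20); r.move_to(np.r_[S,.34],TR(90))
x=r.move_l(np.r_[S,.306],rate=.02,until_force=18); s=st(x); print('bar top',s['ee_pos'][2]-.166)
r.move_l(np.r_[S,.42]); r.move_to([.50,-.02,.40],TR(90))
for n in('wrist','side'):
    im=snap(n,n+'7');C=cloud(im);k=(abs(C[...,0]-S[0])<.035)&(abs(C[...,1]-S[1])<.004)&(C[...,2]>.138)&(C[...,2]<.25)
    if n[0]=='w': k[235:]=False
    lug=(abs(C[...,0]-S[0])<.02)&(abs(abs(C[...,1]-S[1])-.023)<.005)&(abs(C[...,2]-.122)<.006)
    print(n,'bar-lug',np.median(C[k][:,2])-np.median(C[lug][:,2]))
a,b=np.load('pics/s3.npz'),np.load('pics/side7.npz'); C=cloud(dict(b)); D=cloud(dict(a))
for i in(C,D):
    q=i[(i[...,0]>.53)&(i[...,0]<.63)&(abs(i[...,2]-.122)<.005)&(abs(i[...,1]-.03)<.1)]; print('top y',q[:,1].min(),q[:,1].max())
a,b=np.load('pics/top0.npz')['frame'],r.get_image('top')['frame']
print('change px at bystanders', [int((abs(a[y-14:y+14,x-18:x+18].astype(int)-b[y-14:y+14,x-18:x+18]).max(-1)>40).sum()) for x,y in((138,170),(134,215),(375,194))])
E
```

```text
True F [-1.3 -0.6  6.2] T [-0.02  0.35 -0.03] p [0.4938 0.0302 0.3104] gap 0.007 t 27.5
bar top 0.14440054291592033
wrist bar-lug 0.022024116803844487
side bar-lug 0.021997624389169565
top y -0.034143542088951075 0.09247899695633582
top y -0.03404820211191576 0.09204832167369283
change px at bystanders [0, 0, 0]
```

The bar stands 22.0 mm above the lug in both views, which is exactly home. The mould is shut and the bystanders are unchanged.

```bash
python3 -c "
from workcell import r
print(r.finish_job())"
```

```text
the job is handed in; nothing more can be done
None
```

The mould is shut and locked, and I handed the job in at about 29 s of the 58 s allowed. It reports no verdict.

**What I did:** I pushed the moving half shut from about 30° open with closed fingers. I then gripped the steel tee, turned it about 84° until its key matched the slot, and lowered it through both lugs. A light press from above confirmed it was down, and I withdrew the arm.

**Last checks:**
- **Pin:** the top of the crossbar is 22.0 mm above the lug in both the wrist and side views, which is fully home. The press from above met it at 144.4 mm, against 144 expected.
- **Mould:** the outline is unchanged since I shut it. The two halves together measured about 120 mm across.
- **Bystanders:** the top view shows no change at the tumbler, the tin or the block.
- **Robot:** it was clear of everything, and wrist force read no more than about 7 N whenever I checked, though moves stopped on changes of up to 30 N.

No check failed. One earlier bar height read about 1 mm high, which matched the depth camera's bias, and the measurement relative to the lug settled it.

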